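# Slip the tongued cover plate under the lip and clamp it with the hand crank

## Task

On the torque tester's bed, swing the hand crank round until its clamp dog is well clear of the pocket. Pick up the loose steel cover plate by its rib, tip it so that its tongue goes down and under the overhanging lip of the grey fixture block, then lower it until it lies level and flush in the pocket, without letting it drop. Then swing the crank back all the way until the dog lies straight across the plate, and let go, leaving the socket, washer and extension bar where they are.

Things in the scene. Friction and masses are not known exactly. Their poses are not given: they have to be found in the camera images.
- bed: Fixed dark cast-iron bed of the torque tester, 250 x 200 x 20 mm, with a grey fixture block on it. Origin on the bench below the pocket's centre, z up, the lip at the -x end. The block's open pocket (mm, this frame): x -48.5 to 62.5, y -42.5 to 42.5, floor at z = 20 (the bed's top); its side and far walls are 14 thick with tops at z = 30.
- seat (a point): Point on the pocket floor where the plate's origin lies when seated with its play shared equally: (4, 0, 20) mm in the bed's frame, axes as the bed's. From the slot's back wall to the far wall is 125 mm, so the 120 mm plate enters only tongue first and tilted, tail up (10 to 20 degrees do); seated it has 5 mm play in length and 5 in width.
- lip_edge (a point): Middle of the overhanging lip's lower edge: (-48.5, 0, 37) mm in the bed's frame, axes as the bed's. Below the lip the pocket runs on as a slot: x -62.5 (closed back wall) to -48.5, y -26 to 26, floor z = 20, roof z = 37. The lip itself spans x -76.5 to -48.5, y -56.5 to 56.5, z 37 to 49.
- spindle (a point): Foot of the crank's vertical spindle, on its axis: (32.5, 85, 33) mm in the bed's frame, on a pedestal 48 mm in diameter. The crank's hub, 36 mm in diameter, ends 95 mm above the bench.
- dial (a point): Centre of the top of the bed's flat round dial housing, 68 mm in diameter: (112, -20, 43) mm in the bed's frame. Not to be handled.
- plate: Loose plain steel cover plate, about 0.4 kg, flat on the bench, right side up. Origin on the underside below the rib's centre; -x points to the tongue. In mm: body x -44 to 56, y -40 to 40, z 0 to 10; a narrower tongue 44 wide, 10 thick, x -64 to -44. On top an upright rib to grip, 50 long (along x), 16 thick, z 10 to 44, centred at x = y = 0, near the centre of mass.
- tongue_tip (a point): Middle of the lower edge of the tongue's tip, at (-64, 0, 0) mm in the plate's frame.
- crank (a joint): Angle (rad) of the iron hand crank about its spindle, counter-clockwise from above positive, stops at 0 and 1.75. The clamp dog is the low finger on the spindle: at 0 it points to the bed's -y, straight across the pocket; at 1.57 to +x. It is clear of the pocket from about 1.0 on. Friction takes about 2 N at the grip; it stays where it is left.
- crank_grip (a point): Middle of the crank's upright wooden grip, 121 mm above the bench and 80 mm from the spindle axis: a cylinder 26 mm in diameter, spinning freely on its pin, 95 to 147 mm above the bench. The crank arm under it (18 wide, top 94 mm above the bench) points to the bed's +x at joint 0 and to +y at 1.57.
- dog_tip (a point): Middle of the lower edge of the clamp dog's free end, 65 mm from the spindle axis. The dog is 20 mm wide, its underside 33.5 and its top 47.5 mm above the bench, so 3.5 mm above the seated plate.
- socket: Bystander: rust-flecked steel spline socket standing upright, 60 mm in diameter, 80 high. Origin at the centre of its underside.
- washer: Bystander: bronze thrust washer lying flat, 84 mm outside diameter, 10 thick. Origin at the centre of its underside.
- extension: Bystander: chrome extension bar lying flat, 194 mm long along its x, 24 wide at the big end. Origin on its underside near the middle.
Things that resemble listed ones, but are neither listed nor needed, are in the scene too. Of the things like the plate, leave any that is orange, pink or yellow; of the rest the smaller one is meant.

How it is judged (in metres and radians):
On the way, in this order (a step that is already met when the one before it is completed fails the run):
1. the clamp dog is swung clear of the pocket (crank past 1.0 rad) (value of joint crank above 1 rad), for 0.2 s.
2. the plate is tilted more than 0.1 rad with its tongue tip at least 4 mm under the lip (x of tongue_tip in the frame of bed between -0.068 and -0.0525 m and y of tongue_tip in the frame of bed between -0.026 and 0.026 m and z of tongue_tip in the frame of bed below 0.035 m and angle between plate's own z axis and vertical above 0.1 rad), for 0.05 s.
3. the plate lies level in the pocket, tongue under the lip (x of plate in the frame of seat between -0.005 and 0.005 m and y of plate in the frame of seat between -0.005 and 0.005 m and z of plate in the frame of seat below 0.003 m and angle between plate's own z axis and vertical below 0.035 rad and x of tongue_tip in the frame of bed below -0.0535 m and angle between the x axis of plate and the x axis of bed, either way round below 0.1 rad), for 0.2 s.
4. the crank is swung back, the dog across the plate (value of joint crank below 0.25 rad), for 0.2 s.
At the end, for the whole second after the job is handed in: The plate rests in the pocket, tongue under the lip: its origin within 5 mm of the seat in x and y and less than 3 mm above it, tilted less than 2 degrees (0.035 rad), in line with the bed within 0.1 rad, at rest; the crank reads below 0.25 rad, so the dog lies across the plate (all of step 3 and value of joint crank below 0.25 rad and linear speed of plate below 0.02 m/s); the robot touches nothing.
It fails at once if the plate is dropped into the pocket (turns faster than 5 rad/s there) (angular speed of plate above 5 rad/s and horizontal distance between plate and seat below 0.04 m).
It fails at once if the socket is moved more than 20 mm (distance of socket from where it was at the start of the episode above 0.02 m).
It fails at once if the washer is moved more than 20 mm (distance of washer from where it was at the start of the episode above 0.02 m).
It fails at once if the extension is moved more than 20 mm (distance of extension from where it was at the start of the episode above 0.02 m).
It also fails if it takes over 72 s, if anything falls off the work surface, if the arm or the gripper's body presses on something with over 40 N, if the wrist force passes 120 N, or if a joint passes its speed limit or range.

## Robot

A 6-joint arm with a two-finger parallel gripper is mounted at the origin on the work surface. World frame = base frame: x ahead of the robot, y to its left, z up, the work surface at z = 0. Lengths are in m, angles in degrees, forces in N, time in s.
With the tool pointing down it reaches from about 0.35 to 0.875 m from the base axis. Payload 4.2 kg.
Tool frame: the origin (TCP) lies between the finger pads; the fingertips stand 11 mm ahead of it and the grasp point (between the pads) lies 8 mm behind it; z points along the fingers, y is the direction in which the jaws open and shut (so a half turn about z gives the same grasp; the last joint's range is limited). The gripper opens to 87 mm and grips with 3 to 60 N. Pads are 19 mm wide; open, the fingers measure 117 mm over their backs; the gripper's body (75 mm by 190 mm) begins 51 mm behind the grasp point.
Start: joints at [-48.954, 22.042, 0.453, 0, -68.411, -14.817], TCP at [0.276, -0.561, 0.234] pointing down, gripper open.
Joint ranges: [-179.83, 179.83], [-69.29, 118.12], [-61.27, 80.66], [-181.25, 117.63], [-171.15, -9.14], [-177.46, 177.46]. Speed limits (degrees/s): [159.86, 159.86, 180, 180, 180, 180].

## Interface

Orientations are given as a 3x3 rotation matrix whose columns are the frame's x, y, z axes.
In Python, from station import sense, capture, get_calibration, finish_job, search_frame, cut_out gives the robot as it stands.
- The arm moves only by the tool arm_command, never from a script. Its argument "rows" is a list of rows, each an object with "fingers": the opening in per cent of the stroke, from 0 (shut) to 100 (fully open); "travel": the shift along the tool's x, y, z in cm, a list of three; "roll": the turn about the tool's z in degrees. A call has 1 to 10 rows; each row is the pose to reach, as a shift and turn from the pose commanded when the call began, along the tool's axes at that moment; what a row does not reach only later rows make up. A row lasts 1/10 s, in which the tool goes at most 50 mm and 8.59 degrees, less where a joint would pass 70% of its speed; a pose out of reach is approached as far as the arm can. A call with a gripper value outside its range is refused whole. The fingers move at their own pace and stop on an object; the grip force is fixed at half the most. Time passes only in rows, so rows that repeat a pose let the fingers close. It gives the time, the measured TCP pose, the force and the opening at its end, in the units of the state.
- sense(): the state, without advancing time (a new reading comes with each control period).
- capture(name): name is "scene" or "top" or "wrist"; returns (picture, depth): 480x640x3 uint8, red, green, blue; 480x640 float32, m along the optical axis (not along the pixel's ray), 0 where there is no reading.
- get_calibration(name): a dict with "fov_y" (degrees; the focal length in pixels is half the picture's height over the tangent of half this angle, whatever the lens; pixels are square), "cx", "cy" (the principal point, pixels), "distortion" ([k1, k2, p1, p2, k3] as OpenCV has them; the pictures are not rectified), "origin" and "attitude" of the camera in the world; the wrist camera has in their place "mount" (4x4, takes a point from camera to tool coordinates, whose origin is the TCP and whose axes are the flange's). Camera axes: x right, y down, z forward; pixel columns grow to the right and rows downward; lengths in m; the calibration is good to about 2 mm. A picture is of the moment at which its call begins: read the wrist's pose just before it. get_calibration takes no time and is no camera call.
- finish_job(): hands the job in, once; it reports no verdict.
Trained networks look in the newest picture that a camera, given by its name, has taken for a name from the list of things; names that differ only in an ending like _2 or _b are one class to them, and where a whole thing is asked for, a point or a joint stands for the part that bears it (a point fixed in the world has none). Each returns a list of dicts, best first, with "p" (0 to 1); they miss things now and then, are a little off and sometimes report something else, mostly with a low value. They report only what shows in the picture. A call takes as long as a camera call. They do not tell look-alikes from the thing itself.
- search_frame(camera, label): "position" ([x, y, z] in m, in world coordinates, good to about 4 mm: the middle of the surface that is visible of it).
- cut_out(camera, label): "mask" (480x640 bool, what is visible of it).
The state is a dict: "time_s": time; "joints": joint angles; "joint_velocities": joint speeds; "effort": joint torques, N m; "tcp_pos": TCP position; "ee_rot": TCP orientation; "wrist_force": force on the tool from outside, world axes, zero at the start; "moment": the same for the moment, N m; "gripper_width": opening from 0.0 (shut) to 1.0 (fully open).
Only numpy, scipy, OpenCV 4.12 (cv2) and the standard library are available. Lean on these libraries where they do the work, as an engineer would, in place of code of your own. Each camera call takes 0.05 s, during which the arm holds its last target. There are 200 camera calls.

## Working session

There is one attempt and no reset: what is moved stays moved. The work goes in short steps, Python scripts to look and compute and a tool call to move; the robot and the scene stay as the last step left them, time stands still between calls to the robot, and variables do not carry over. Pictures are saved under pics/ and viewed, about 8 in all and at most 12, crops included, and the job is handed in when it is done.

Besides the shell and the picture viewer there is one more tool, called after ">>>" as name([rows], argument=value, ...), one row to a line, values as JSON. arm_command: Moves the arm, as the interface text tells. Its arguments: {"type":"object","properties":{"rows":{"type":"array","items":{"type":"object","properties":{"fingers":{"type":"number"},"travel":{"type":"array","items":{"type":"number"}},"roll":{"type":"number"}}}}},"required":["rows"]}

```bash
mkdir -p pics; cat > h.py <<'E'
import numpy as np, cv2
from station import *
def K(c):
    f=240/np.tan(np.radians(c['fov_y']/2)); return np.array([[f,0,c['cx']],[0,f,c['cy']],[0,0,1.]])
def pose(name,c,s=None):
    if name!='wrist': return np.array(c['attitude']),np.array(c['origin'])
    M=np.array(c['mount']);R=np.array(s['ee_rot']);return R@M[:3,:3],R@M[:3,3]+np.array(s['tcp_pos'])
def cloud(name,depth,s=None):
    c=get_calibration(name);R,o=pose(name,c,s)
    v,u=np.mgrid[:480,:640];p=np.stack([u,v],-1).reshape(-1,1,2).astype(np.float64)
    n=cv2.undistortPoints(p,K(c),np.array(c['distortion'])).reshape(480,640,2)
    P=np.dstack([n*depth[...,None],depth])
    return P@R.T+o
def proj(name,pts,s=None):
    c=get_calibration(name);R,o=pose(name,c,s)
    q=(np.asarray(pts,float)-o)@R
    return cv2.projectPoints(q.reshape(-1,1,3),np.zeros(3),np.zeros(3),K(c),np.array(c['distortion']))[0].reshape(-1,2)
def save(n,im): cv2.imwrite('pics/'+n+'.png',im[...,::-1])
E
python3 - <<'E'
from h import *
print(sense())
for n in ['scene','top']:
    im,d=capture(n);save(n+'0',im);np.savez(n+'0.npz',im=im,d=d)
    c=get_calibration(n);print(n,c)
    for l in ['bed','plate','crank','crank_grip','dog_tip','socket','washer','extension']:
        print(l,[(np.round(r['position'],3).tolist(),round(r['p'],2),proj(n,[r['position']]).round().tolist()[0]) for r in search_frame(n,l)])
E
```

```text
{'time_s': 0.0, 'joints': array([-4.89515868e+01,  2.20908278e+01,  3.78578500e-01, -2.90378794e-02,
       -6.84094734e+01, -1.48168610e+01]), 'joint_velocities': array([ 0.00559332,  0.02562136,  0.02600941, -0.0108525 , -0.06354841,
        0.01205116]), 'effort': array([ 1.35025290e-03, -3.90668142e+01,  1.87404674e+01,  4.21984389e+00,
        1.09752902e-02, -2.18810401e-04]), 'tcp_pos': array([ 0.27601406, -0.56010366,  0.23245053]), 'ee_rot': array([[-8.97097689e-01, -4.41831026e-01, -1.03970328e-03],
       [-4.41832240e-01,  8.97095657e-01,  1.91160615e-03],
       [ 8.81063932e-05,  2.17427189e-03, -9.99997632e-01]]), 'wrist_force': array([-0.20062681,  0.31413842,  0.26572139]), 'moment': array([-0.00387037,  0.05233798, -0.06034959]), 'gripper_width': 0.9990436721313338}
scene {'fov_y': 48.882999359653176, 'cx': 310.06576590250415, 'cy': 240.25545101165736, 'distortion': array([-0.15763074,  0.        ,  0.        ,  0.        ,  0.        ]), 'origin': array([1.24936951, 0.20871734, 1.03049577]), 'attitude': array([[-0.31051067,  0.74835452, -0.58613022],
       [ 0.950
[... 1271 characters left out ...]
454, 0.009], 0.92, [481.0, 246.0]), ([0.475, -0.279, 0.011], 0.77, [417.0, 273.0]), ([0.325, -0.166, 0.004], 0.72, [373.0, 329.0]), ([0.288, -0.386, 0.013], 0.6, [456.0, 345.0]), ([0.828, -0.154, 0.017], 0.56, [371.0, 140.0])]
crank [([0.579, 0.058, 0.093], 0.72, [288.0, 229.0])]
crank_grip [([0.58, 0.06, 0.091], 0.71, [287.0, 229.0]), ([0.476, -0.28, 0.01], 0.22, [417.0, 273.0])]
dog_tip [([0.578, 0.056, 0.09], 0.73, [289.0, 230.0])]
socket [([0.389, 0.352, 0.061], 0.73, [171.0, 304.0]), ([0.553, 0.01, 0.022], 0.53, [308.0, 242.0])]
washer [([0.674, -0.285, 0.01], 0.65, [419.0, 199.0])]
extension [([0.587, 0.425, 0.013], 0.98, [152.0, 227.0]), ([0.477, -0.281, 0.009], 0.28, [418.0, 272.0])]
```

```bash
python3 -c "
import cv2,numpy as np
a=cv2.imread('pics/scene0.png');b=cv2.imread('pics/top0.png')
cv2.imwrite('pics/both.png',cv2.resize(np.vstack([a,b]),(400*1,600)) )"
```

```text
(no output)
```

View pics/top0.png

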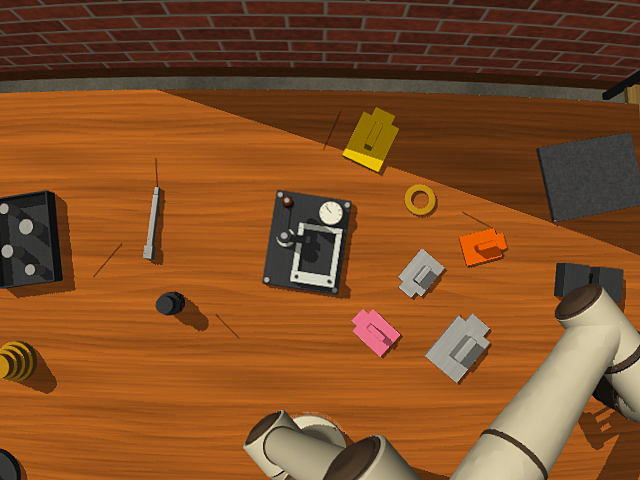

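View pics/scene0.png

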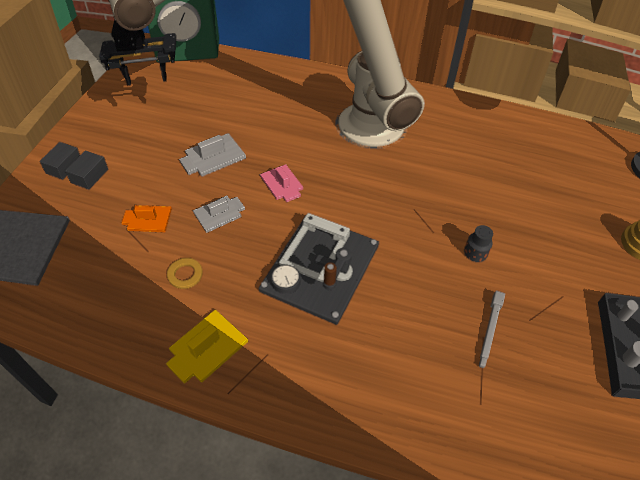

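The lookalikes in the top view are yellow (372,140), orange (483,246), pink (376,332), grey (421,273) and a larger grey one (459,347). The smaller grey plate at (421,273) fits the description. The lip is on the robot side of the bed, and the crank arm points to bed +x, so the joint is near 0. I'll measure both and confirm in a crop.

```bash
python3 - <<'E'
from h import *
z=np.load('top0.npz');im,d=z['im'],z['d'];P=cloud('top',d)
def reg(c,r,lo,hi):
    m=(np.hypot(P[...,0]-c[0],P[...,1]-c[1])<r)&(P[...,2]>lo)&(P[...,2]<hi)&(d>0);return P[m]
def rect(Q):
    r=cv2.minAreaRect((Q[:,:2]*1000).astype(np.float32));return np.round(r[0],1),np.round(r[1],1),round(r[2],1),len(Q),np.median(Q[:,2]).round(4)
b=(.55,.01)
for n,lo,hi in [('bedtop',.014,.024),('walls',.026,.034),('lip',.045,.054),('hub',.088,.105),('grip',.13,.16),('dial',.038,.0455)]:
    Q=reg(b,.2,lo,hi); print(n,rect(Q))
t=P[(np.abs(P[...,0]-.45)<.05)&(np.abs(P[...,1]-.15)<.05)];print('table z',np.median(t[:,2]),t[:,2].std())
for n,c in [('small',(.475,-.28)),('large',(.29,-.386))]:
    print(n,rect(reg(c,.1,.005,.06)),'rib',rect(reg(c,.1,.03,.06)))
cr=np.hstack([cv2.resize(im[240:310,385:465],(400,350),interpolation=2),cv2.resize(im[180:300,255:365],(385,350) ,interpolation=2)])
save('crop1',cr)
E
```

```text
bedtop (array([555.4,  13.2]), array([197.9, 250.7]), 82.0, 4586, np.float64(0.0197))
walls (array([554.4,  11.2]), array([185.5, 231.7]), 83.2, 682, np.float64(0.03))
lip (array([552.5,  -7.1]), array([123.8, 215.2]), 83.7, 660, np.float64(0.0484))
hub (array([600.7,  63.6]), array([ 30.8, 106.2]), 84.4, 305, np.float64(0.0938))
grip (array([643.8,  57.7]), array([23.7, 24.1]), 89.1, 101, np.float64(0.1466))
dial (array([ 5.565e+02, -4.000e-01]), array([138.1, 221.6]), 83.1, 538, np.float64(0.0427))
table z 0.0005257445690183271 0.00731599754874262
small (array([ 466.5, -278.4]), array([194.5, 166.8]), 68.8, 1326, np.float64(0.0103)) rib (array([ 473.8, -286. ]), array([17.1, 49.6]), 48.1, 140, np.float64(0.0435))
large (array([ 294.4, -386.3]), array([180.2, 184.1]), 61.0, 2359, np.float64(0.0142)) rib (array([ 282. , -392.8]), array([24.4, 71.8]), 53.7, 171, np.float64(0.0534))
```

View pics/crop1.png

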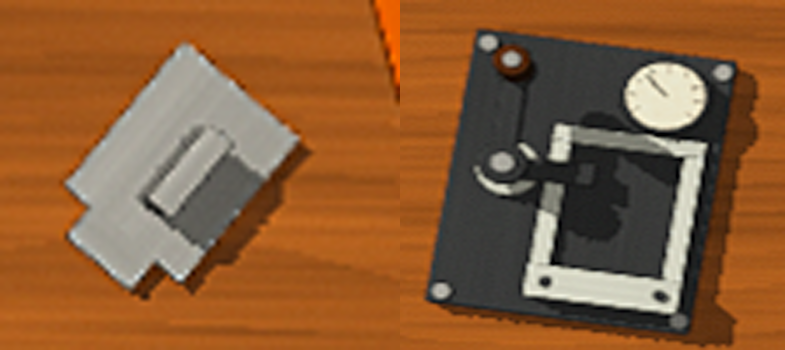

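The crop confirms it: the small grey plate has a 17 x 50 mm rib, and its tongue points lower left. I'll refine the bed, hub and lip from the same data, then move over the bed.

```bash
cat >> h.py <<'E'
from scipy.optimize import least_squares
def rz(a): return np.array([[np.cos(a),-np.sin(a)],[np.sin(a),np.cos(a)]])
def tool(dxyz,s):  # world shift (m) -> tool cm
    return (np.array(s['ee_rot']).T@np.asarray(dxyz)*100).round(2)
def yaw(s): R=s['ee_rot']; return np.degrees(np.arctan2(R[1,1],R[0,1]))
def rect(Q):
    r=cv2.minAreaRect((Q[:,:2]*1000).astype(np.float32));return np.round(r[0],1),np.round(r[1],1),round(r[2],1),len(Q),np.median(Q[:,2]).round(4)
E
python3 - <<'E'
from h import *
z=np.load('top0.npz');d=z['d'];P=cloud('top',d)
def reg(c,r,lo,hi):
    m=(np.hypot(P[...,0]-c[0],P[...,1]-c[1])<r)&(P[...,2]>lo)&(P[...,2]<hi)&(d>0);return P[m]
a=np.radians(-7);O=np.array([.545,-.009])
for it in range(3):
    w=lambda x,y:O+rz(a)@np.array([x,y])/1000
    L=reg(w(-62.5,0),.062,.044,.054);rl=rect(L)
    H=reg(w(32.5,85),.03,.09,.1);rh=rect(H)
    # fit
    A=np.array([[-62.5,0],[32.5,85]])/1000;B=np.array([rl[0],rh[0]])/1000
    v=B[1]-B[0];u=A[1]-A[0];a=np.arctan2(v[1],v[0])-np.arctan2(u[1],u[0]);O=B.mean(0)-rz(a)@A.mean(0)
    print(rl,rh,np.linalg.norm(v),np.linalg.norm(u),np.degrees(a),O)
print('grip angle', np.degrees(np.arctan2(.0577-rh[0][1]/1e3,.6438-rh[0][0]/1e3)))
s=sense();print(tool(np.array([.58,-.0,.33])-s['tcp_pos'],s));print(get_calibration('wrist'))
E
```

```text
(array([459.3,  -3.3]), array([109.1,  27.8]), 82.0, 448, np.float64(0.049)) (array([587.4,  67.3]), array([59.2, 29.5]), 0.9, 174, np.float64(0.0943)) 0.14626677681551606 0.12747548783981963 -12.959607456039317 [ 0.5284367  -0.01278142]
(array([459.2,  -3.6]), array([109.9,  27.8]), 82.0, 462, np.float64(0.049)) (array([579.6,  67.3]), array([58.8, 29.5]), 1.8, 193, np.float64(0.0945)) 0.13972462202489583 0.12747548783981963 -11.327596690176593 [ 0.52576002 -0.01276838]
(array([459.2,  -3.6]), array([109.9,  27.8]), 82.0, 464, np.float64(0.049)) (array([575.1,  67.1]), array([54.4, 29.5]), 1.8, 185, np.float64(0.0945)) 0.13576192396986722 0.12747548783981963 -10.436618534143465 [ 0.52420306 -0.01276409]
grip angle -7.791216319084934
[-52.03  36.86  -9.65]
{'fov_y': 64.28538805163836, 'cx': 327.95643436292426, 'cy': 238.99274342685567, 'distortion': array([-0.07150496,  0.        ,  0.        ,  0.        ,  0.        ]), 'mount': array([[ 6.03239045e-04, -9.51918110e-01, -3.06351999e-01,
         8.50567648e-02],
       [ 9.99999624e-01,  7.65142704e-04, -4.08400724e-04,
         4.46494325e-04],
       [ 6.23167042e-04, -3.06351638e-01,  9.51918214e-01,
        -1.51040255e-01],
       [ 0.00000000e+00,  0.00000000e+00,  0.00000000e+00,
         1.00000000e+00]])}
```

>>> arm_command([
  {"fingers":100,"travel":[-3.5,3.2,-1.5],"roll":4},
  {"fingers":100,"travel":[-7,6.5,-3],"roll":8},
  {"fingers":100,"travel":[-10.5,9.8,-4.5],"roll":12},
  {"fingers":100,"travel":[-14,13,-5.5],"roll":16},
  {"fingers":100,"travel":[-17.5,16.3,-6],"roll":20},
  {"fingers":100,"travel":[-21,19.6,-6.8],"roll":24},
  {"fingers":100,"travel":[-24.5,22.8,-6.8],"roll":28},
  {"fingers":100,"travel":[-28,26.1,-6.8],"roll":34},
  {"fingers":100,"travel":[-31.5,29.4,-6.8],"roll":34},
])

```text
time_s: 1.8
tcp_pos: [0.4291, -0.1558, 0.3021]
ee_rot: [[-0.991, 0.137, 0.001], [0.137, 0.991, -0.0], [-0.001, 0.0, -1.0]]
wrist_force: [-0.6, -0.5, -0.1]
gripper_width: 1.0
```

```bash
python3 - <<'E'
from h import *
s=sense();print(s['time_s'],s['tcp_pos'],yaw(s),s['wrist_force'],tool(np.array([.50,.02,.30])-s['tcp_pos'],s))
E
```

```text
1.8 [ 0.42913313 -0.15577116  0.30211038] 82.13175374547497 [-0.59054813 -0.51826475 -0.12210229] [-4.61 18.38  0.22]
```

>>> arm_command([
  {"fingers":100,"travel":[-1.1,4.6,0],"roll":0},
  {"fingers":100,"travel":[-2.3,9.2,0],"roll":0},
  {"fingers":100,"travel":[-3.5,13.8,0],"roll":0},
  {"fingers":100,"travel":[-4.6,18.4,0],"roll":0},
  {"fingers":100,"travel":[-4.6,18.4,0],"roll":0},
  {"fingers":100,"travel":[-4.6,18.4,0],"roll":0},
])

```text
time_s: 2.4
tcp_pos: [0.4994, 0.0194, 0.3013]
ee_rot: [[-0.991, 0.133, -0.001], [0.133, 0.991, -0.0], [0.001, -0.0, -1.0]]
wrist_force: [-0.5, -0.2, 0.3]
gripper_width: 1.002
```

```bash
cat > bed.py <<'E'
from h import *
s=sense();im,d=capture('wrist');P=cloud('wrist',d,s);np.savez('wb.npz',im=im,d=d)
def reg(c,r,lo,hi):
    m=(np.hypot(P[...,0]-c[0],P[...,1]-c[1])<r)&(P[...,2]>lo)&(P[...,2]<hi)&(d>0);return P[m]
a=np.radians(-8);O=np.array([.5211,-.0123])
w=lambda x,y:O+rz(a)@np.array([x,y])/1000
print('tcp',s['tcp_pos'],s['time_s'])
print('lip',rect(reg(w(-62.5,0),.065,.045,.054)))
print('hub',rect(reg(w(32.5,85),.022,.09,.1)))
print('grip',rect(reg((.644,.058),.03,.14,.155)))
print('dial',rect(reg(w(112,-20),.038,.038,.047)))
print('bedtop',rect(reg(O,.2,.015,.024)))
Q=reg(O+.0,.1,.026,.034);print('walls',rect(Q))
M=[(-48.5,-42.5,30),(62.5,-42.5,30),(62.5,42.5,30),(-48.5,42.5,30)],[(-76.5,-56.5,49),(-48.5,-56.5,49),(-48.5,56.5,49),(-76.5,56.5,49)],[(-76.5,-56.5,30),(76.5,-56.5,30),(76.5,56.5,30),(-76.5,56.5,30)]
o=im.copy()
for m in M:
    W=[np.r_[w(x,y),z/1000] for x,y,z in m]
    cv2.polylines(o,[proj('wrist',W,s).round().astype(np.int32)],True,(255,0,0),1)
save('wbed',o)
E
python3 bed.py
```

```text
tcp [0.49935763 0.01936066 0.30129584] 2.4
lip (array([459. ,  -4.1]), array([112.4,  28.4]), 82.1, 2868, np.float64(0.049))
hub (array([565.9,  67.7]), array([39.7, 35.2]), 23.2, 997, np.float64(0.0947))
grip (array([0., 0.]), array([0., 0.]), 0.0, 0, np.float64(nan))
dial (array([628.6, -47.6]), array([67.1, 66.2]), 29.8, 2191, np.float64(0.0426))
bedtop (array([554.2,  13.2]), array([200.2, 249.1]), 82.1, 20741, np.float64(0.0199))
walls (array([535.3,   7. ]), array([155.2, 176.1]), 82.0, 3579, np.float64(0.03))
  return _methods._mean(a, axis=axis, dtype=dtype,
  ret = ret.dtype.type(ret / rcount)
```

View pics/wbed.png

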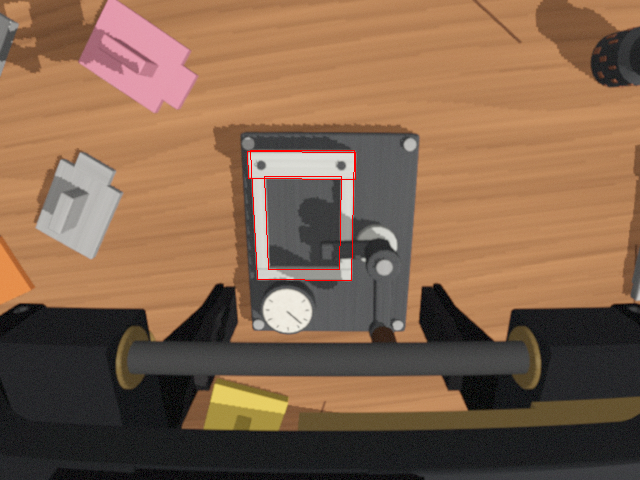

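The overlay fits: bed origin (521.0, -12.5) mm, yaw -7.95°, crank about 0. Next I go to the grip, lower and close.

>>> arm_command([
  {"fingers":100,"travel":[-4.6,1.9,1],"roll":0},
  {"fingers":100,"travel":[-9.2,3.8,2],"roll":0},
  {"fingers":100,"travel":[-13.8,5.7,3],"roll":0},
  {"fingers":100,"travel":[-13.8,5.7,7.5],"roll":0},
  {"fingers":100,"travel":[-13.8,5.7,11.5],"roll":0},
  {"fingers":100,"travel":[-13.8,5.7,14.5],"roll":0},
  {"fingers":100,"travel":[-13.8,5.7,17.4],"roll":0},
  {"fingers":100,"travel":[-13.8,5.7,17.4],"roll":0},
])

```text
time_s: 3.25
tcp_pos: [0.6406, 0.0538, 0.1231]
ee_rot: [[-0.99, 0.138, -0.01], [0.138, 0.99, -0.002], [0.009, -0.003, -1.0]]
wrist_force: [-0.4, -0.4, -0.5]
gripper_width: 1.002
```

>>> arm_command([
  {"fingers":0,"travel":[0,0,0],"roll":0},
  {"fingers":0,"travel":[0,0,0],"roll":0},
  {"fingers":0,"travel":[0,0,0],"roll":0},
  {"fingers":0,"travel":[0,0,0],"roll":0},
  {"fingers":0,"travel":[0,0,0],"roll":0},
  {"fingers":0,"travel":[0,0,0],"roll":0},
])

```text
time_s: 3.85
tcp_pos: [0.6438, 0.0563, 0.128]
ee_rot: [[-0.991, 0.135, 0.001], [0.135, 0.991, 0.0], [-0.001, 0.0, -1.0]]
wrist_force: [-0.8, 0.1, -0.2]
gripper_width: 0.536
```

>>> arm_command([
  {"fingers":0,"travel":[0,0,0],"roll":0},
  {"fingers":0,"travel":[0,0,0],"roll":0},
  {"fingers":0,"travel":[0,0,0],"roll":0},
  {"fingers":0,"travel":[0,0,0],"roll":0},
])

```text
time_s: 4.25
tcp_pos: [0.644, 0.0566, 0.1275]
ee_rot: [[-0.991, 0.135, 0.001], [0.135, 0.991, 0.0], [-0.0, 0.001, -1.0]]
wrist_force: [0.2, 1.8, 0.4]
gripper_width: 0.291
```

>>> arm_command([
  {"fingers":0,"travel":[0.09,1.2,0],"roll":0},
  {"fingers":0,"travel":[0.36,2.36,0],"roll":0},
  {"fingers":0,"travel":[0.8,3.48,0],"roll":0},
  {"fingers":0,"travel":[1.4,4.52,0],"roll":0},
  {"fingers":0,"travel":[2.15,5.45,0],"roll":0},
  {"fingers":0,"travel":[3.03,6.27,0],"roll":0},
  {"fingers":0,"travel":[4.02,6.94,0],"roll":0},
  {"fingers":0,"travel":[5.1,7.46,0],"roll":0},
  {"fingers":0,"travel":[6.25,7.8,0],"roll":0},
  {"fingers":0,"travel":[7.43,7.98,0],"roll":0},
])

```text
time_s: 5.25
tcp_pos: [0.58, 0.1458, 0.1275]
ee_rot: [[-0.991, 0.135, 0.0], [0.135, 0.991, 0.0], [-0.0, 0.0, -1.0]]
wrist_force: [2.0, -3.4, -1.7]
gripper_width: 0.288
```

>>> arm_command([
  {"fingers":0,"travel":[0,0,0],"roll":0},
  {"fingers":0,"travel":[0,0,0],"roll":0},
  {"fingers":100,"travel":[0,0,0],"roll":0},
  {"fingers":100,"travel":[0,0,0],"roll":0},
  {"fingers":100,"travel":[0,0,0],"roll":0},
  {"fingers":100,"travel":[0,0,0],"roll":0},
])

```text
time_s: 5.85
tcp_pos: [0.5813, 0.1453, 0.1276]
ee_rot: [[-0.991, 0.136, 0.0], [0.136, 0.991, 0.0], [-0.0, 0.0, -1.0]]
wrist_force: [0.5, 0.4, 0.8]
gripper_width: 0.569
```

>>> arm_command([
  {"fingers":100,"travel":[0,0,-4],"roll":0},
  {"fingers":100,"travel":[0,0,-8],"roll":0},
  {"fingers":100,"travel":[0.5,-4.4,-9.3],"roll":4},
  {"fingers":100,"travel":[1,-9,-9.3],"roll":8},
  {"fingers":100,"travel":[1.5,-13.5,-9.3],"roll":12},
  {"fingers":100,"travel":[2,-18,-9.3],"roll":16},
  {"fingers":100,"travel":[2.5,-22.5,-9.3],"roll":20},
  {"fingers":100,"travel":[3,-27,-9.3],"roll":24},
  {"fingers":100,"travel":[3.4,-31.5,-9.3],"roll":29},
  {"fingers":100,"travel":[3.9,-36,-9.3],"roll":34},
])

```text
time_s: 6.85
tcp_pos: [0.4931, -0.2079, 0.2209]
ee_rot: [[-0.743, 0.669, 0.001], [0.669, 0.743, -0.0], [-0.001, 0.0, -1.0]]
wrist_force: [0.8, -0.5, 0.4]
gripper_width: 0.999
```

>>> arm_command([
  {"fingers":100,"travel":[-2,-3.6,0],"roll":0},
  {"fingers":100,"travel":[-3.9,-7.2,0],"roll":0},
  {"fingers":100,"travel":[-3.9,-7.2,0],"roll":0},
  {"fingers":100,"travel":[-3.9,-7.2,0],"roll":0},
])

```text
time_s: 7.25
tcp_pos: [0.4743, -0.2867, 0.2203]
ee_rot: [[-0.744, 0.668, -0.0], [0.668, 0.744, 0.0], [0.0, 0.0, -1.0]]
wrist_force: [0.8, -0.2, 0.1]
gripper_width: 1.003
```

```bash
cat > plate.py <<'E'
from h import *
s=sense();im,d=capture('wrist');P=cloud('wrist',d,s)
c=(.474,-.286)
m=(np.hypot(P[...,0]-c[0],P[...,1]-c[1])<.045)&(d>0)&(P[...,2]>.035)&(P[...,2]<.055)
r=rect(P[m]);print('rib',r)
m=(np.hypot(P[...,0]-c[0],P[...,1]-c[1])<.085)&(d>0)&(P[...,2]>.006)&(P[...,2]<.014);print('body',rect(P[m]))
print(s['time_s'],s['tcp_pos'],yaw(s),'dist to rib',tool(np.r_[np.array(r[0])/1000,.027]-s['tcp_pos'],s))
save('wplate',im)
E
python3 plate.py
```

```text
rib (array([ 473.5, -287.4]), array([16. , 49.2]), 50.5, 982, np.float64(0.0437))
body (array([ 470.4, -284.7]), array([ 79.9, 119.7]), 50.1, 8005, np.float64(0.0099))
7.25 [ 0.47429976 -0.28670152  0.22030645] 48.08407405788034 dist to rib [ 1.000e-02 -1.100e-01  1.933e+01]
```

View pics/wplate.png

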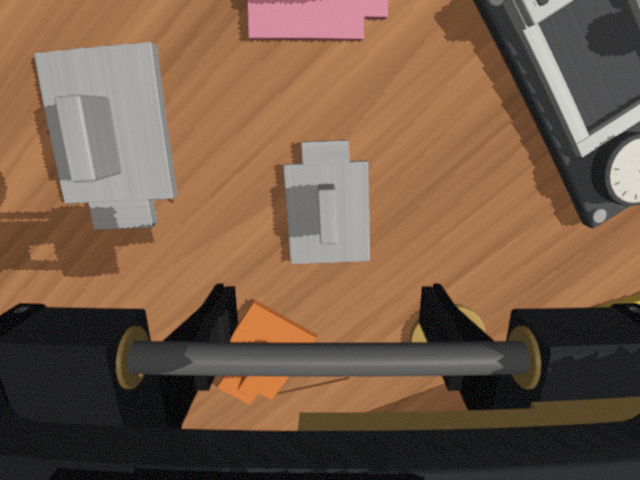

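The plate lies at (320,205) with its tongue up in the image, and both measured sizes match: body 120 x 80, rib 49 x 16. I'll go down and grip it.

>>> arm_command([
  {"fingers":100,"travel":[0,-0.1,4.5],"roll":-2.2},
  {"fingers":100,"travel":[0,-0.1,9],"roll":-2.2},
  {"fingers":100,"travel":[0,-0.1,13],"roll":-2.2},
  {"fingers":100,"travel":[0,-0.1,16.5],"roll":-2.2},
  {"fingers":100,"travel":[0,-0.1,18.5],"roll":-2.2},
  {"fingers":100,"travel":[0,-0.1,19.3],"roll":-2.2},
  {"fingers":100,"travel":[0,-0.1,19.3],"roll":-2.2},
  {"fingers":0,"travel":[0,-0.1,19.3],"roll":-2.2},
  {"fingers":0,"travel":[0,-0.1,19.3],"roll":-2.2},
  {"fingers":0,"travel":[0,-0.1,19.3],"roll":-2.2},
])

```text
time_s: 8.3
tcp_pos: [0.4749, -0.2867, 0.0289]
ee_rot: [[-0.771, 0.637, 0.003], [0.637, 0.771, -0.001], [-0.003, 0.001, -1.0]]
wrist_force: [0.1, 0.1, -1.0]
gripper_width: 0.815
```

>>> arm_command([
  {"fingers":0,"travel":[0,0,0],"roll":0},
  {"fingers":0,"travel":[0,0,0],"roll":0},
  {"fingers":0,"travel":[0,0,0],"roll":0},
  {"fingers":0,"travel":[0,0,0],"roll":0},
  {"fingers":0,"travel":[0,0,0],"roll":0},
  {"fingers":0,"travel":[0,0,0],"roll":0},
  {"fingers":0,"travel":[0,0,0],"roll":0},
  {"fingers":0,"travel":[0,0,0],"roll":0},
  {"fingers":0,"travel":[0,0,0],"roll":0},
])

```text
time_s: 9.2
tcp_pos: [0.474, -0.2865, 0.0275]
ee_rot: [[-0.771, 0.637, -0.0], [0.637, 0.771, 0.0], [0.0, -0.0, -1.0]]
wrist_force: [-0.2, -1.1, -0.2]
gripper_width: 0.18
```

>>> arm_command([
  {"fingers":0,"travel":[0,0,-2],"roll":0},
  {"fingers":0,"travel":[0,0,-5.5],"roll":0},
  {"fingers":0,"travel":[0,0,-9.5],"roll":0},
  {"fingers":0,"travel":[1.5,1.2,-13],"roll":-3},
  {"fingers":0,"travel":[5,3.9,-13],"roll":-8},
  {"fingers":0,"travel":[9,6.9,-13],"roll":-13},
  {"fingers":0,"travel":[13,10,-13],"roll":-18},
  {"fingers":0,"travel":[17,13,-13],"roll":-23},
  {"fingers":0,"travel":[21,16.1,-13],"roll":-28},
  {"fingers":0,"travel":[23.6,18.1,-13],"roll":-31.7},
])

```text
time_s: 10.2
tcp_pos: [0.4054, 0.0054, 0.1569]
ee_rot: [[-0.991, 0.133, -0.002], [0.133, 0.991, 0.001], [0.002, 0.0, -1.0]]
wrist_force: [1.1, -0.0, -4.1]
gripper_width: 0.179
```

>>> arm_command([
  {"fingers":0,"travel":[0,0,0],"roll":0},
  {"fingers":0,"travel":[0,0,0],"roll":0},
  {"fingers":0,"travel":[0,0,0],"roll":0},
])

```text
time_s: 10.5
tcp_pos: [0.4071, 0.0028, 0.1571]
ee_rot: [[-0.99, 0.138, -0.001], [0.138, 0.99, -0.0], [0.001, -0.0, -1.0]]
wrist_force: [0.1, 0.3, -4.7]
gripper_width: 0.184
```

```bash
cat > bedpos.py <<'E'
from h import *
O=np.array([.5210,-.0125]);A=np.radians(-7.95)
def bed(p): return np.r_[rz(A).T@(np.asarray(p)[:2]-O),p[2]]*1000
if __name__=='__main__':
    s=sense();print(s['time_s'],'bed',bed(s['tcp_pos']).round(1),'yaw',yaw(s)-90-np.degrees(A),s['wrist_force'].round(1),s['gripper_width'])
E
cat > side.py <<'E'
from bedpos import *
# plate tilt from wrist camera: fit plane to plate top
s=sense();im,d=capture('wrist');P=cloud('wrist',d,s);R=np.array(s['ee_rot'])
T=(P-s['tcp_pos'])@R*1000   # tool coords mm
m=(d>0)&(abs(T[...,0])<75)&(abs(T[...,1])>10)&(abs(T[...,1])<39)&(T[...,0]>12)&(T[...,2]>0)&(T[...,2]<60)
Q=T[m]
for _ in range(4):
    c,*_r=np.linalg.lstsq(np.c_[Q[:,:2],np.ones(len(Q))],Q[:,2],rcond=None);e=Q[:,2]-np.c_[Q[:,:2],np.ones(len(Q))]@c;Q=Q[abs(e)<max(2,2*np.median(abs(e)))]
print('tilt about y deg',np.degrees(np.arctan(c[0])),'about x',np.degrees(np.arctan(c[1])),'top at tcp z',c[2],len(Q),'x range',np.percentile(Q[:,0],[0.5,99.5]),'y',np.percentile(Q[:,1],[.5,99.5]))
print(s['time_s'],'bed',bed(s['tcp_pos']).round(1),'yaw',yaw(s)-90-np.degrees(A),s['wrist_force'].round(1))
import sys
if len(sys.argv)>1: save(sys.argv[1],im)
E
python3 side.py wtip0
```

```text
tilt about y deg -0.06845690757647085 about x 0.025121620070020383 top at tcp z 17.648023357710994 10246 x range [12.2698106  63.31528834] y [-38.6053824   38.65444539]
10.5 bed [-115.    -0.6  157.1] yaw 0.009991034673572763 [ 0.1  0.3 -4.7]
```

View pics/wtip0.png

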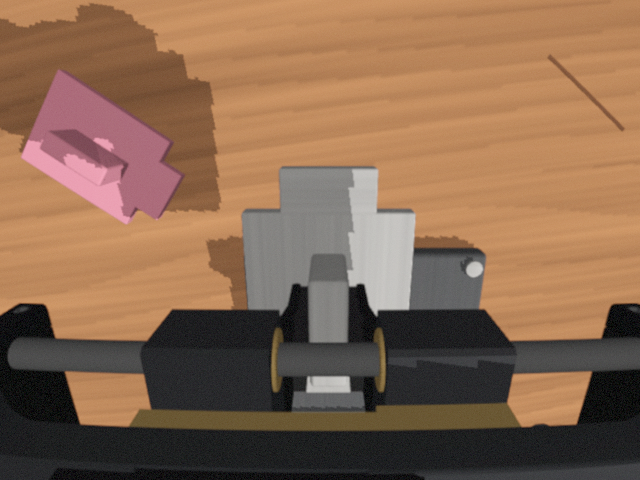

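>>> arm_command([
  {"fingers":0,"travel":[0,0,3],"roll":0},
  {"fingers":0,"travel":[0,0,6],"roll":0},
  {"fingers":0,"travel":[0,0,7.5],"roll":0},
  {"fingers":0,"travel":[0,0,8],"roll":0},
  {"fingers":0,"travel":[0,0,8.15],"roll":0},
  {"fingers":0,"travel":[0,0,8.3],"roll":0},
  {"fingers":0,"travel":[0,0,8.45],"roll":0},
  {"fingers":0,"travel":[0,0,8.6],"roll":0},
  {"fingers":0,"travel":[0,0,8.75],"roll":0},
  {"fingers":0,"travel":[0,0,8.9],"roll":0},
])

```text
time_s: 11.55
tcp_pos: [0.4049, 0.0024, 0.0694]
ee_rot: [[-0.99, 0.139, -0.005], [0.139, 0.99, -0.001], [0.005, -0.002, -1.0]]
wrist_force: [-11.5, 2.8, 10.4]
gripper_width: 0.177
```

```bash
python3 side.py
```

```text
tilt about y deg 9.13834749946076 about x -0.0568414191703256 top at tcp z 16.920679098133352 9619 x range [12.17461184 60.85110067] y [-38.59517885  38.63894204]
11.55 bed [-117.    -1.3   69.4] yaw -0.03129910686930071 [-11.5   2.8  10.4]
```

The plate pivots in the grip and the tongue is now 9° down. I'll press a little further, then lift off.

>>> arm_command([
  {"fingers":0,"travel":[0,0,0.1],"roll":0},
  {"fingers":0,"travel":[0,0,0.2],"roll":0},
  {"fingers":0,"travel":[0,0,0.3],"roll":0},
  {"fingers":0,"travel":[0,0,0.35],"roll":0},
  {"fingers":0,"travel":[0,0,0.35],"roll":0},
  {"fingers":0,"travel":[0,0,-1],"roll":0},
  {"fingers":0,"travel":[0,0,-4],"roll":0},
  {"fingers":0,"travel":[0,0,-7],"roll":0},
  {"fingers":0,"travel":[0,0,-7],"roll":0},
  {"fingers":0,"travel":[0,0,-7],"roll":0},
])

```text
time_s: 12.6
tcp_pos: [0.408, 0.0035, 0.1392]
ee_rot: [[-0.99, 0.138, 0.003], [0.138, 0.99, 0.002], [-0.003, 0.002, -1.0]]
wrist_force: [-0.4, -0.4, -4.7]
gripper_width: 0.184
```

```bash
python3 side.py
```

```text
tilt about y deg 13.633747071684207 about x -0.02292224495463969 top at tcp z 16.67227182058444 9203 x range [12.1869322  59.33893292] y [-38.60656651  38.64046651]
12.6 bed [-114.1    0.2  139.2] yaw 0.019091870062166727 [-0.4 -0.4 -4.7]
```

>>> arm_command([
  {"fingers":0,"travel":[-3,0,0],"roll":0},
  {"fingers":0,"travel":[-6.5,0,0],"roll":0},
  {"fingers":0,"travel":[-10,0,0],"roll":0},
  {"fingers":0,"travel":[-12.8,0,0],"roll":0},
  {"fingers":0,"travel":[-12.8,0,0],"roll":0},
  {"fingers":0,"travel":[-12.8,0,2],"roll":0},
  {"fingers":0,"travel":[-12.8,0,4],"roll":0},
  {"fingers":0,"travel":[-12.8,0,5],"roll":0},
  {"fingers":0,"travel":[-12.8,0,5],"roll":0},
  {"fingers":0,"travel":[-12.8,0,5],"roll":0},
])

```text
time_s: 13.65
tcp_pos: [0.5343, -0.0142, 0.0885]
ee_rot: [[-0.991, 0.136, -0.0], [0.136, 0.991, -0.0], [0.0, -0.001, -1.0]]
wrist_force: [0.6, 0.8, -4.0]
gripper_width: 0.181
```

```bash
python3 side.py wins0
```

```text
tilt about y deg 19.08319136215548 about x -0.019089259539422698 top at tcp z 14.069033831749442 8899 x range [12.24856396 74.92686022] y [-38.66692897  38.6920299 ]
13.65 bed [13.4  0.2 88.5] yaw 0.10687318141088742 [ 0.6  0.8 -4. ]
```

View pics/wins0.png

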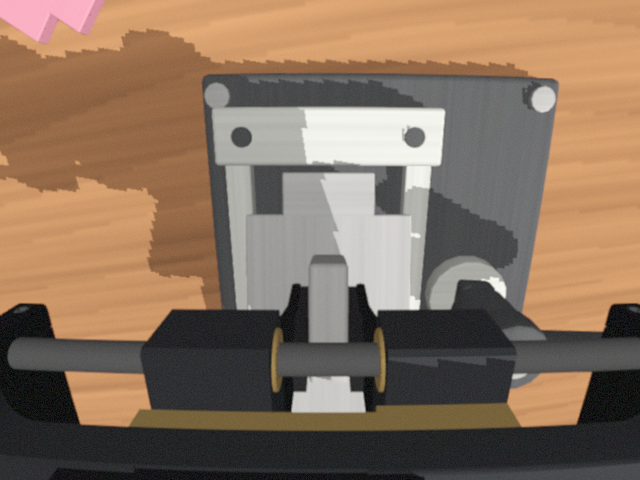

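The plate is centred in the pocket, with the tongue edge (row 173) just clear of the lip (row 165). That fit is contaminated by lip points, so I'll tighten the mask. I'll lower first and check before sliding under the lip.

>>> arm_command([
  {"fingers":0,"travel":[-0.1,0,0.8],"roll":0},
  {"fingers":0,"travel":[-0.1,0,1.6],"roll":0},
  {"fingers":0,"travel":[-0.1,0,2.2],"roll":0},
  {"fingers":0,"travel":[-0.1,0,2.55],"roll":0},
  {"fingers":0,"travel":[-0.1,0,2.55],"roll":0},
  {"fingers":0,"travel":[-0.1,0,2.55],"roll":0},
])

```text
time_s: 14.3
tcp_pos: [0.5354, -0.0143, 0.063]
ee_rot: [[-0.991, 0.137, 0.0], [0.137, 0.991, -0.0], [-0.0, -0.0, -1.0]]
wrist_force: [0.3, -0.5, -4.5]
gripper_width: 0.187
```

```bash
sed -i 's/(T\[...,0\]>12)/(T[...,0]>26)\&(T[...,0]<50)/' side.py; python3 side.py
```

```text
tilt about y deg 14.418199855975246 about x -0.038189989408556946 top at tcp z 16.21610945661049 3864 x range [26.06478053 43.62563247] y [-38.71464357  38.64222831]
14.3 bed [14.5  0.2 63. ] yaw 0.08746297911440326 [ 0.3 -0.5 -4.5]
```

>>> arm_command([
  {"fingers":0,"travel":[0.3,0,0],"roll":0},
  {"fingers":0,"travel":[0.6,0,0],"roll":0},
  {"fingers":0,"travel":[0.9,0,0],"roll":0},
  {"fingers":0,"travel":[1.15,0,0],"roll":0},
  {"fingers":0,"travel":[1.4,0,0],"roll":0},
  {"fingers":0,"travel":[1.4,0,0],"roll":0},
  {"fingers":0,"travel":[1.4,0,0],"roll":0},
])

```text
time_s: 15.05
tcp_pos: [0.5215, -0.0123, 0.0632]
ee_rot: [[-0.991, 0.137, 0.0], [0.137, 0.991, 0.0], [-0.0, 0.0, -1.0]]
wrist_force: [-0.7, -0.2, -4.8]
gripper_width: 0.181
```

```bash
python3 side.py
```

```text
tilt about y deg 13.636785166422275 about x -0.020810962466984294 top at tcp z 16.674651655993095 4289 x range [26.1110016  46.23188934] y [-38.64729783  38.66483927]
15.05 bed [ 0.5  0.2 63.2] yaw 0.08635600384324693 [-0.7 -0.2 -4.8]
```

There is no contact yet, and the tip is at about x -57, z 22, under the lip. Now I'll lower slowly so that the floor levels the plate in the grip.

>>> arm_command([
  {"fingers":0,"travel":[0,0,0.12],"roll":0},
  {"fingers":0,"travel":[0,0,0.25],"roll":0},
  {"fingers":0,"travel":[-0.07,0,0.38],"roll":0},
  {"fingers":0,"travel":[-0.13,0,0.5],"roll":0},
  {"fingers":0,"travel":[-0.19,0,0.63],"roll":0},
  {"fingers":0,"travel":[-0.25,0,0.76],"roll":0},
  {"fingers":0,"travel":[-0.31,0,0.88],"roll":0},
  {"fingers":0,"travel":[-0.37,0,1.0],"roll":0},
  {"fingers":0,"travel":[-0.37,0,1.0],"roll":0},
])

```text
time_s: 16.0
tcp_pos: [0.5263, -0.0128, 0.0534]
ee_rot: [[-0.991, 0.136, 0.002], [0.136, 0.991, 0.0], [-0.002, 0.0, -1.0]]
wrist_force: [2.8, -0.9, 2.5]
gripper_width: 0.182
```

```bash
python3 side.py
```

```text
tilt about y deg 7.33863263149334 about x 0.07063914979742165 top at tcp z 15.804312040201394 4754 x range [26.0901559  46.93393071] y [-38.62086842  38.72418061]
16.0 bed [ 5.2  0.4 53.4] yaw 0.1096617378710194 [ 2.8 -0.9  2.5]
```

>>> arm_command([
  {"fingers":0,"travel":[-0.04,0,0.12],"roll":0},
  {"fingers":0,"travel":[-0.08,0,0.24],"roll":0},
  {"fingers":0,"travel":[-0.12,0,0.36],"roll":0},
  {"fingers":0,"travel":[-0.16,0,0.48],"roll":0},
  {"fingers":0,"travel":[-0.19,0,0.6],"roll":0},
  {"fingers":0,"travel":[-0.2,0,0.7],"roll":0},
  {"fingers":0,"travel":[-0.2,0,0.75],"roll":0},
  {"fingers":0,"travel":[-0.2,0,0.75],"roll":0},
])

```text
time_s: 16.85
tcp_pos: [0.5285, -0.0128, 0.0459]
ee_rot: [[-0.991, 0.136, 0.003], [0.136, 0.991, 0.001], [-0.003, 0.001, -1.0]]
wrist_force: [4.3, -2.0, 3.3]
gripper_width: 0.18
```

```bash
python3 side.py
```

```text
tilt about y deg 0.6111343294938787 about x 0.054687807270709786 top at tcp z 15.580535191578294 5283 x range [26.12726132 48.70190101] y [-38.78487137  38.69852041]
16.85 bed [ 7.4  0.7 45.9] yaw 0.11472166038103371 [ 4.3 -2.   3.3]
```

>>> arm_command([
  {"fingers":0,"travel":[0,0,0.06],"roll":0},
  {"fingers":0,"travel":[0,0,0.12],"roll":0},
  {"fingers":0,"travel":[0,0,0.12],"roll":0},
  {"fingers":0,"travel":[0,0,0.12],"roll":0},
])

```text
time_s: 17.3
tcp_pos: [0.5285, -0.0128, 0.0459]
ee_rot: [[-0.991, 0.136, 0.003], [0.136, 0.991, 0.0], [-0.003, 0.001, -1.0]]
wrist_force: [2.0, -1.6, 10.1]
gripper_width: 0.183
```

```bash
python3 side.py
```

```text
tilt about y deg 0.6016950958371611 about x 0.04862256716095417 top at tcp z 15.496016738206208 5244 x range [26.09448287 48.72951224] y [-38.70379178  38.69174421]
17.3 bed [ 7.5  0.7 45.9] yaw 0.13335841208818255 [ 2.  -1.6 10.1]
```

>>> arm_command([
  {"fingers":0,"travel":[0,0,-0.08],"roll":0},
  {"fingers":45,"travel":[0,0,-0.08],"roll":0},
  {"fingers":45,"travel":[0,0,-0.08],"roll":0},
  {"fingers":45,"travel":[0,0,-0.08],"roll":0},
  {"fingers":45,"travel":[0,0,-0.08],"roll":0},
  {"fingers":45,"travel":[0,0,-0.08],"roll":0},
  {"fingers":45,"travel":[0,0,-2],"roll":0},
  {"fingers":45,"travel":[0,0,-6],"roll":0},
  {"fingers":45,"travel":[0,0,-11],"roll":0},
  {"fingers":45,"travel":[0,0,-15],"roll":0},
])

```text
time_s: 18.35
tcp_pos: [0.5271, -0.0132, 0.1968]
ee_rot: [[-0.991, 0.137, 0.001], [0.137, 0.991, 0.0], [-0.001, 0.0, -1.0]]
wrist_force: [0.4, 0.2, -0.3]
gripper_width: 0.449
```

>>> arm_command([
  {"fingers":100,"travel":[3,0,-4],"roll":0},
  {"fingers":100,"travel":[5,0,-6],"roll":0},
  {"fingers":100,"travel":[5,0,-6],"roll":0},
  {"fingers":100,"travel":[5,0,-6],"roll":0},
])

```text
time_s: 18.75
tcp_pos: [0.4772, -0.0062, 0.2544]
ee_rot: [[-0.991, 0.137, 0.001], [0.137, 0.991, 0.001], [-0.001, 0.001, -1.0]]
wrist_force: [0.5, 0.3, -0.7]
gripper_width: 0.729
```

```bash
cat > chk.py <<'E'
from bedpos import *
import sys
s=sense();im,d=capture('wrist');P=cloud('wrist',d,s)
B=np.dstack([(P[...,:2]-O)@rz(A),P[...,2]])*1000
def sel(x0,x1,y0,y1,z0,z1): return B[(d>0)&(B[...,0]>x0)&(B[...,0]<x1)&(B[...,1]>y0)&(B[...,1]<y1)&(B[...,2]>z0)&(B[...,2]<z1)]
r=sel(-40,50,-25,25,60,70);print('rib',rect(r/[1000,1000,1]))
q=np.vstack([sel(-38,58,-37,-14,22,50),sel(-38,58,14,37,22,50)])
c=np.linalg.lstsq(np.c_[q[:,:2],np.ones(len(q))],q[:,2],rcond=None)[0];print('plate top tilt deg',np.degrees(c[:2]).round(2),'z',c[2],len(q))
g=sel(-60,140,60,200,140,155);print('grip',rect(g/[1000,1000,1]))
h=sel(20,110,60,110,44,50.);print('dog',rect(h/[1000,1000,1]) if len(h) else None)
print(s['time_s'],bed(s['tcp_pos']).round(1));save(sys.argv[1],im)
E
python3 chk.py wseat
```

```text
rib (array([4.7, 0.7]), array([15.6, 49.9]), 89.8, 816, np.float64(63.6892))
plate top tilt deg [ 0.02 -0.06] z 29.81212458669087 3766
grip (array([0., 0.]), array([0., 0.]), 0.0, 0, np.float64(nan))
dog (array([55.5, 74.2]), array([22.5, 78.9]), 75.6, 36, np.float64(46.6316))
18.75 [-4.430e+01  2.000e-01  2.544e+02]
  return _methods._mean(a, axis=axis, dtype=dtype,
  ret = ret.dtype.type(ret / rcount)
```

View pics/wseat.png

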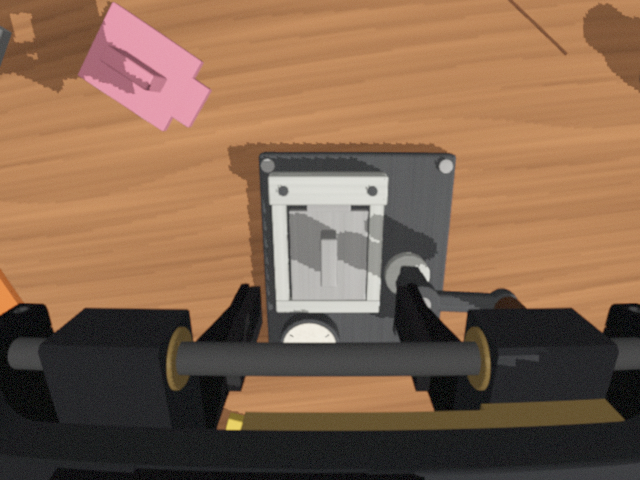

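The plate is seated: rib centre at (4.7, 0.7) against a target of (4, 0), level, top at z 29.8. Next is the crank.

>>> arm_command([
  {"fingers":100,"travel":[-2,4.1,0],"roll":0},
  {"fingers":100,"travel":[-4,8.2,0],"roll":0},
  {"fingers":100,"travel":[-6,12.4,0],"roll":0},
  {"fingers":100,"travel":[-8.2,16.4,0],"roll":0},
  {"fingers":100,"travel":[-8.2,16.4,2],"roll":0},
  {"fingers":100,"travel":[-8.2,16.4,5],"roll":0},
  {"fingers":100,"travel":[-8.2,16.4,9],"roll":0},
  {"fingers":100,"travel":[-8.2,16.4,12],"roll":0},
  {"fingers":100,"travel":[-8.2,16.4,12.7],"roll":0},
  {"fingers":0,"travel":[-8.2,16.4,12.7],"roll":0},
])

```text
time_s: 19.8
tcp_pos: [0.5807, 0.1443, 0.1249]
ee_rot: [[-0.991, 0.137, -0.004], [0.137, 0.991, -0.003], [0.004, -0.003, -1.0]]
wrist_force: [0.7, -0.6, 1.4]
gripper_width: 0.962
```

>>> arm_command([
  {"fingers":0,"travel":[0,0,0],"roll":0},
  {"fingers":0,"travel":[0,0,0],"roll":0},
  {"fingers":0,"travel":[0,0,0],"roll":0},
  {"fingers":0,"travel":[0,0,0],"roll":0},
  {"fingers":0,"travel":[0,0,0],"roll":0},
  {"fingers":0,"travel":[0,0,0],"roll":0},
  {"fingers":0,"travel":[0,0,0],"roll":0},
  {"fingers":0,"travel":[0,0,0],"roll":0},
  {"fingers":0,"travel":[0,0,0],"roll":0},
  {"fingers":0,"travel":[0,0,0],"roll":0},
])

```text
time_s: 20.8
tcp_pos: [0.5814, 0.1454, 0.1275]
ee_rot: [[-0.991, 0.137, 0.001], [0.137, 0.991, 0.001], [-0.001, 0.001, -1.0]]
wrist_force: [0.6, 2.3, 0.1]
gripper_width: 0.296
```

>>> arm_command([
  {"fingers":0,"travel":[-1.18,-0.18,0],"roll":0},
  {"fingers":0,"travel":[-2.33,-0.52,0],"roll":0},
  {"fingers":0,"travel":[-3.41,-1.04,0],"roll":0},
  {"fingers":0,"travel":[-4.4,-1.71,0],"roll":0},
  {"fingers":0,"travel":[-5.28,-2.53,0],"roll":0},
  {"fingers":0,"travel":[-6.03,-3.46,0],"roll":0},
  {"fingers":0,"travel":[-6.63,-4.5,0],"roll":0},
  {"fingers":0,"travel":[-7.07,-5.62,0],"roll":0},
  {"fingers":0,"travel":[-7.34,-6.78,0],"roll":0},
  {"fingers":0,"travel":[-7.43,-7.8,0],"roll":0},
])

```text
time_s: 21.8
tcp_pos: [0.645, 0.056, 0.1275]
ee_rot: [[-0.991, 0.138, 0.002], [0.138, 0.991, -0.0], [-0.002, 0.0, -1.0]]
wrist_force: [4.3, 1.7, -0.3]
gripper_width: 0.291
```

>>> arm_command([
  {"fingers":0,"travel":[0,0,0],"roll":0},
  {"fingers":0,"travel":[0,0,0],"roll":0},
  {"fingers":0,"travel":[0,0,0],"roll":0},
  {"fingers":100,"travel":[0,0,0],"roll":0},
  {"fingers":100,"travel":[0,0,0],"roll":0},
  {"fingers":100,"travel":[0,0,0],"roll":0},
  {"fingers":100,"travel":[0,0,0],"roll":0},
  {"fingers":100,"travel":[0,0,0],"roll":0},
  {"fingers":100,"travel":[0,0,-3],"roll":0},
  {"fingers":100,"travel":[0,0,-8],"roll":0},
])

```text
time_s: 22.8
tcp_pos: [0.6416, 0.057, 0.204]
ee_rot: [[-0.99, 0.137, -0.01], [0.137, 0.991, -0.002], [0.01, -0.004, -1.0]]
wrist_force: [0.9, 1.1, 0.2]
gripper_width: 0.839
```

>>> arm_command([
  {"fingers":100,"travel":[4,0,-4],"roll":0},
  {"fingers":100,"travel":[8,0,-8],"roll":0},
  {"fingers":100,"travel":[12,0,-9],"roll":0},
  {"fingers":100,"travel":[16,0,-9],"roll":0},
  {"fingers":100,"travel":[16,0,-9],"roll":0},
  {"fingers":100,"travel":[16,0,-9],"roll":0},
])

```text
time_s: 23.4
tcp_pos: [0.4849, 0.0795, 0.2983]
ee_rot: [[-0.991, 0.136, 0.002], [0.136, 0.991, 0.001], [-0.002, 0.001, -1.0]]
wrist_force: [-0.1, -0.3, -0.2]
gripper_width: 0.998
```

```bash
python3 chk.py wend 2>/dev/null; python3 - <<'E'
from bedpos import *
im,d=capture('top');P=cloud('top',d)
B=np.dstack([(P[...,:2]-O)@rz(A),P[...,2]])*1000
g=B[(d>0)&(abs(B[...,0]-60)<130)&(abs(B[...,1]-100)<100)&(B[...,2]>135)&(B[...,2]<155)]
r=rect(g/[1000,1000,1]);print(r,'crank rad',np.arctan2(r[0][1]-85,r[0][0]-32.5))
for l in ['socket','washer','extension']: print(l,[np.round(q['position'],3) for q in search_frame('top',l)][:1])
E
```

```text
rib (array([5.2, 1.4]), array([49.1, 16.8]), 0.6, 654, np.float64(63.6721))
plate top tilt deg [2.27 3.26] z 31.004219834311527 3020
grip (array([112.8,  85.5]), array([23.4, 24.3]), 0.5, 436, np.float64(146.9823))
dog (array([30.3, 79.7]), array([18.3, 39.1]), 2.5, 133, np.float64(47.2921))
23.4 [-48.4  86.1 298.3]
(array([112.8,  84.3]), array([23.6, 23.9]), 8.0, 97, np.float64(146.9328)) crank rad -0.008717089283431486
socket []
washer [array([ 0.676, -0.284,  0.006])]
extension []
```

View pics/wend.png

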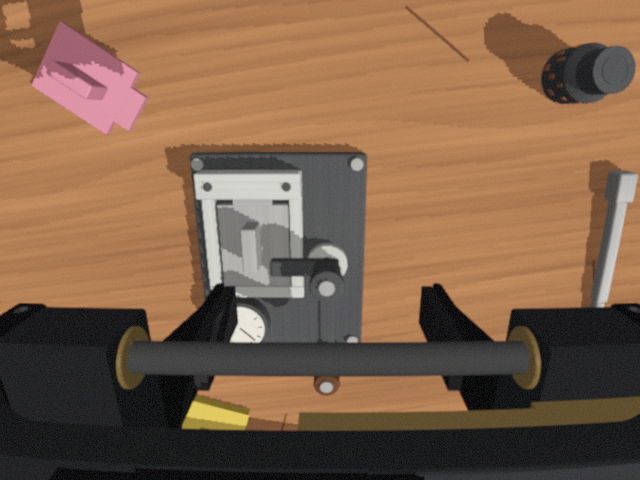

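The dog now lies across the plate and the crank reads about 0. The tilt fit picked up dog points, so I'll refit without them and hand in if it is level.

```bash
python3 - <<'E'
from bedpos import *
s=sense();im,d=capture('wrist');P=cloud('wrist',d,s)
B=np.dstack([(P[...,:2]-O)@rz(A),P[...,2]])*1000
x,y,z=B[...,0],B[...,1],B[...,2]
q=B[(d>0)&(x>-38)&(x<58)&(abs(y)>14)&(abs(y)<36)&(z>22)&(z<36)&~((x>15)&(x<50)&(y>10))]
c=np.linalg.lstsq(np.c_[q[:,:2],np.ones(len(q))],q[:,2],rcond=None)[0];t=np.degrees(c[:2]);print('tilt',t,'z',c[2],len(q))
if np.abs(t).max()<.7: print(finish_job())
E
```

```text
tilt [-0.23385109 -0.01896941] z 29.987810385051624 2409
the job is handed in; nothing more can be done
None
```

The job is done and handed in after about 23.5 s of the 72 s allowed; no verdict was reported.

**What I did:** I swung the crank to about 1.5 rad and picked up the small grey plate by its rib. I tipped it about 14° by pressing its tail on the top of the lip. Then I slid the tongue under the lip, lowered it slowly until the pocket floor levelled it, and released it. Last, I swung the crank back and moved the gripper clear.

**Last checks:**
- **Plate:** it lies at about (5, 1) mm in the bed's frame against a target of (4, 0). Its top is at z = 30.0 mm and its tilt is 0.23°.
- **Crank:** it reads about -0.01 rad, with the dog across the plate.
- **Bystanders:** the washer was found in place. The network missed the socket and extension bar in the last top picture. Both show in the final wrist picture and the arm never went near them, but I did not measure them again.
- **Disagreement:** the first end-of-job tilt fit read 2 to 3°. I put this down to dog points in the data, and the 0.23° above is from a refit without them.

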